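# Let the citrus press down off its ratchet

## Robot

A 6-joint arm with a two-finger parallel gripper is mounted at the origin on a cart in front of the work surface, level with it; the furniture and walls round the work are solid. World frame = base frame: x ahead of the robot, y to its left, z up, the work surface at z = 0. Lengths are in m, angles in degrees, forces in N, time in s.
With the tool pointing down it reaches from about 0.375 to 0.9 m from the base axis. Payload 3.1 kg.
Tool frame: the origin (TCP) lies at the very end of the fingers, on their centre line; the grasp point (between the pads) lies grip_point_offset behind it (grip_point_offset is the distance from the TCP to the grasp point, in m); z points along the fingers, y is the line along which they close (so a half turn about z gives the same grasp; the last joint's range is limited). The gripper opens to 87 mm and grips with 3 to 60 N. Pads are 19 mm wide; open, the fingers measure 117 mm over their backs; the gripper's body (75 mm by 190 mm) begins 51 mm behind the grasp point.
Start: joints at [-86.087, 30.224, 82.088, -0, 67.689, -10.227], TCP at [0.153, -0.606, 0.223] pointing down, gripper open.
Joint ranges: [-176.69, 176.69], [-43.24, 126.21], [12.49, 139.97], [-82, 262], [0, 151.66], [-163.58, 163.58]. Speed limits (degrees/s): [159.86, 159.86, 180, 180, 180, 180].

## Interface

Orientations are given as a 3x3 rotation matrix whose columns are the frame's x, y, z axes.
In Python, from rig import * gives the robot as it stands.
- The arm moves only by the tool move_arm, never from a script. Its argument "increments" is a list of rows, each a list of 3 entries, a list of its own where there are three numbers: the shift along the tool's x, y, z in units of 30 mm (1.0 is 30 mm), then the turn, a rotation vector about the tool's x, y, z in units of 120 degrees (1.0 is 120 degrees), then the closure, from 0 (fully open) to 1 (shut). A call has 1 to 20 rows; each row shifts and turns the commanded pose from where the row before left it, along the tool's axes as they then stand; what a row does not reach is not made up. A row lasts 1/12 s, in which the tool goes at most 41.7 mm and 7.16 degrees, less where a joint would pass 70% of its speed; a pose out of reach is approached as far as the arm can. A call with a number of a shift or a turn outside -1 to 1 is refused whole. A call with a gripper value outside its range is refused whole. The fingers move at their own pace and stop on an object; the grip force is fixed at half the most. Time passes only in rows, so rows that do not move let the fingers close. It gives the time, the measured TCP pose, the force, the opening and the grip force at its end, in the units of the state.
- read_state(): the state, without advancing time (a new reading comes with each control period).
- capture(name): name is "side" or "top"; returns a dict with "img" (384x512x3 uint8, red, green, blue), "mtx" (3x3 intrinsics, pixels), "distortion" ([k1, k2, p1, p2, k3] as OpenCV has them; the pictures are not rectified), "eye" and "rotation" of the camera in the world. Camera axes: x right, y down, z forward; pixel columns grow to the right and rows downward; lengths in m; the calibration is good to about 2 mm. A picture is of the moment at which its call begins. There is no depth.
- hand_in(): hands the job in; it is judged then, once.
Trained networks look in a picture, given as the dict that the camera call returned (one of the last four; its "shot" number tells which), for a name from the list of things; names that differ only in an ending like _2 or _b are one class to them, and where a whole thing is asked for, a point or a joint stands for the part that bears it (a point fixed in the world has none). Each returns a list of dicts, best first, with "confidence" (0 to 1); they miss things now and then, are a little off and sometimes report something else, mostly with a low value. They report only what shows in the picture. A call takes as long as a camera call.
- search_frame(picture, label): "extent" ([left, top, right, bottom] as shares, 0 to 1, of the picture: columns of its width, rows of its height, round what is visible of it).
- pinpoint(picture, label): "xy" ([column, row] as shares, 0 to 1, of the picture: columns of its width, rows of its height: a listed point, or the origin of a listed thing).
The state is a dict: "time_s": time; "joint_positions": joint angles; "qvel": joint speeds; "tau": joint torques, N m; "position": TCP position; "tcp_rot": TCP orientation; "force": force on the tool from outside, world axes, zero at the start; "moment": the same for the moment, N m; "opening": opening from 0.0 (shut) to 1.0 (fully open); "grasp_force": force on a finger pad.
Only numpy, scipy, OpenCV 4.12 (cv2) and the standard library are available. Lean on these libraries where they do the work, as an engineer would, in place of code of your own. Each camera call takes 0.05 s, during which the arm holds its last target. There are 200 camera calls.

## Task

The lever of the red citrus press is held up by a ratchet. With the fingertips, press the yellow release pad down until the pawl is right out of the teeth (it stays there), then push the black-handled lever down until it is fully home on its stop, over the cone. Only press and push: do not lift the lever, do not set the pawl back into the teeth, and leave the jam jar, salt shaker, garlic and mug standing where they are.

Things in the scene. Friction and masses are not known exactly. Their poses are not given: they have to be found in the camera images.
- press: Red metal citrus press screwed to the worktop, 250 mm long (its y), 110 mm wide (its x). Origin on the worktop level straight below the lever's hinge. Its z is up; the lever points to its -y, the yellow release pad to its +y. The juice bowl (rim radius 47 mm, rim 76 mm high, cone in it) stands 95 mm from the origin along -y. The hinge and ratchet wheel (radius 57 mm over its teeth, so up to 177 mm high) stand between two cheek plates.
- press_hinge (a point): Centre of the lever's hinge, 120 mm above the press origin; the hinge axis is the press's x axis.
- press_grip (a point): Point on the centre line of the lever's round black grip (21 mm diameter, reaching from 128 to 213 mm from the hinge and ending in a 27 mm ball), 165 mm from the hinge. The lever swings in the press's y-z plane; nothing is under or over the grip. Its steel part nearer the hinge is 14 mm wide.
- press_arm (a joint): Lever angle in rad: the lever stands 0.85 minus this value above level. 0 = fully up, 0.85 = level and on its lower stop, fully home. Starts at 0.055 to 0.14. While the pawl is in, the teeth stop it near 0.15 (0.19 when pushed with 25 N). Once the pawl is out it still stays where it is left (friction, no spring); about 2 to 4 N on the grip moves it down.
- press_pad (a point): Centre of the top face of the yellow release pad, 36 mm long (along the press's y) and 40 mm wide, 140 mm from the press origin along +y and 100 mm high at the start. Pressed fully it has gone about 27 mm down and 10 mm outward (+y), on an arc about the pawl's pivot, which lies at press y = +48 mm, height 55 mm, axis parallel to x.
- press_pawl (a joint): Pawl angle in rad: 0 = hooked into the teeth, 0.30 = pad fully down against its stop; from about 0.2 the hook is right out of the teeth. It stays where it is left (stiff pivot, no spring); about 2 N on the pad moves it.
- jam_jar: Jam jar with yellow lid, 71 mm wide, 110 mm high, loose beside the press; origin at the centre of its underside.
- salt_shaker: Salt shaker, 44 mm wide, 90 mm high, loose beside the press; origin at the centre of its underside.
- garlic: Garlic bulb, about 60 mm wide and 58 mm high, loose beside the press; origin at the centre of its underside.
- mug: White mug, 78 mm wide without its handle, 97 mm high, loose at the left of the worktop; origin at the centre of its underside.

How it is judged (in metres and radians):
On the way, in this order (a step that is already met when the one before it is completed fails the run):
1. the release pad is pressed down and the pawl is out of the teeth, the lever still up (value of joint press_pawl above 0.2 rad and value of joint press_arm below 0.25 rad), for 0.2 s.
2. the lever is pushed down onto its stop with the pawl out (value of joint press_arm above 0.79 rad and value of joint press_pawl above 0.17 rad), for 0.2 s.
At the end, for the whole second after the job is handed in: The lever is at rest on its lower stop (within 0.06 rad of level), the pawl is still out of the teeth (above 0.17 rad), and the jam jar, salt shaker, garlic and mug are within 30 mm of where they stood (all of step 2 and velocity of joint press_arm between -0.05 and 0.05 rad/s and distance of each of jam_jar, salt_shaker, garlic, mug from where it was at the start of the episode below 0.03 m); the robot touches nothing.
It fails at once if the lever is lifted up to its top stop (value of joint press_arm below 0.015 rad).
It fails at once if the jam jar is lifted, tipped or pushed away (distance of jam_jar from where it was at the start of the episode above 0.03 m or angle between jam_jar's own z axis and vertical above 0.4 rad).
It fails at once if the salt shaker is lifted, tipped or pushed away (distance of salt_shaker from where it was at the start of the episode above 0.03 m or angle between salt_shaker's own z axis and vertical above 0.4 rad).
It fails at once if the garlic is lifted or pushed away (distance of garlic from where it was at the start of the episode above 0.03 m).
It fails at once if the mug is lifted, tipped or pushed away (distance of mug from where it was at the start of the episode above 0.03 m or angle between mug's own z axis and vertical above 0.4 rad).
It also fails if it takes over 43 s, if anything falls off the work surface, if the arm or the gripper's body presses on something with over 40 N, if the wrist force passes 120 N, or if a joint passes its speed limit or range.

## Working session

There is one attempt and no reset: what is moved stays moved. The work goes in short steps, Python scripts to look and compute and a tool call to move; the robot and the scene stay as the last step left them, time stands still between calls to the robot, and variables do not carry over. Pictures are saved under pics/ and viewed, at most 10 in all, crops included, and the job is handed in when it is done.

Besides the shell and the picture viewer there is one more tool, called after "Call:" by a JSON object that holds its "name" and its "arguments", one argument or row to a line. move_arm: Moves the arm, as the interface text tells. Its arguments: {"type":"object","properties":{"increments":{"type":"array"}},"required":["increments"]}

```bash
mkdir -p pics
cat > h.py <<'E'
from rig import *
import numpy as np, cv2
def ray(p,uv):
    d=cv2.undistortPoints(np.array([[uv]],float),np.array(p["mtx"]),np.array(p["distortion"]))[0,0]
    v=np.array(p["rotation"])@np.array([d[0],d[1],1]); return np.array(p["eye"]),v/np.linalg.norm(v)
def tri(a,ua,b,ub):
    o1,d1=ray(a,ua);o2,d2=ray(b,ub)
    s=np.linalg.lstsq(np.c_[d1,-d2],o2-o1,rcond=None)[0]
    x,y=o1+s[0]*d1,o2+s[1]*d2
    return (x+y)/2,np.linalg.norm(x-y)
E
python3 - <<'E'
from h import *
np.set_printoptions(precision=3,suppress=True)
S=capture("side");T=capture("top")
cv2.imwrite("pics/a.png",np.vstack([S["img"],T["img"]])[:,:,::-1]) if 0 else cv2.imwrite("pics/a.png",np.hstack([cv2.resize(S["img"],(400,300)),cv2.resize(T["img"],(400,300))])[:,:,::-1])
cv2.imwrite("pics/s.png",S["img"][:,:,::-1]);cv2.imwrite("pics/t.png",T["img"][:,:,::-1])
print(S["eye"],T["eye"])
for n in ["press","press_hinge","press_grip","press_pad","jam_jar","salt_shaker","garlic","mug"]:
    q=[]
    for P in(S,T):
        r=pinpoint(P,n); q.append(np.array(r[0]["xy"])*[512,384] if r else None)
        print(n,[(np.round(np.array(k["xy"])*[512,384]),round(k["confidence"],2)) for k in r[:2]])
    if q[0] is not None and q[1] is not None: print("   ",*tri(S,q[0],T,q[1]))
print(read_state())
E
```

```text
[ 0.479 -0.518  0.71 ] [0.294 0.187 1.479]
press [(array([254., 249.]), 0.71)]
press [(array([281., 191.]), 0.89)]
    [0.477 0.129 0.006] 0.0037244144715007648
press_hinge [(array([248., 220.]), 0.94)]
press_hinge [(array([282., 191.]), 0.62)]
    [0.464 0.133 0.108] 0.005853436723136204
press_grip [(array([255., 216.]), 0.94), (array([217., 264.]), 0.42)]
press_grip [(array([328., 180.]), 0.63)]
    [0.48  0.007 0.233] 0.004421140160633795
press_pad [(array([248., 189.]), 0.57)]
press_pad [(array([238., 191.]), 0.81)]
    [0.465 0.267 0.1  ] 0.0057013678120115124
jam_jar [(array([291., 245.]), 0.58)]
jam_jar [(array([276., 159.]), 0.95)]
    [ 0.581  0.148 -0.004] 0.0012448463076754315
salt_shaker [(array([216., 236.]), 0.63)]
salt_shaker [(array([264., 220.]), 0.63), (array([163., 170.]), 0.16)]
    [0.376 0.186 0.003] 0.005136938853738678
garlic [(array([215., 262.]), 0.77)]
garlic [(array([291., 224.]), 0.75)]
    [ 0.372  0.097 -0.006] 0.008393302508498384
mug [(array([264., 165.]), 0.69)]
mug [(array([163., 173.]), 0.94)]
    [0.527 0.521 0.008] 0.005789287263913004
{'time_s': 0.9, 'joint_positions': array([-86.088,  30.222,  82.086,  -0.002,  67.688, -10.227]), 'qvel': array([-0.061,  0.021,  0.098,  0.047, -0.032, -0.01 ]), 'tau': array([ -0.002, -44.   , -17.699,   0.063,   0.05 ,  -0.   ]), 'position': array([ 0.153, -0.606,  0.223]), 'tcp_rot': array([[ 0.97 ,  0.244, -0.   ],
       [ 0.244, -0.97 , -0.   ],
       [-0.   ,  0.   , -1.   ]]), 'force': array([ 0.124, -0.312,  0.202]), 'moment': array([ 0.024, -0.023, -0.012]), 'grasp_force': 0.0, 'opening': 0.9996169384631313}
```

View pics/s.png

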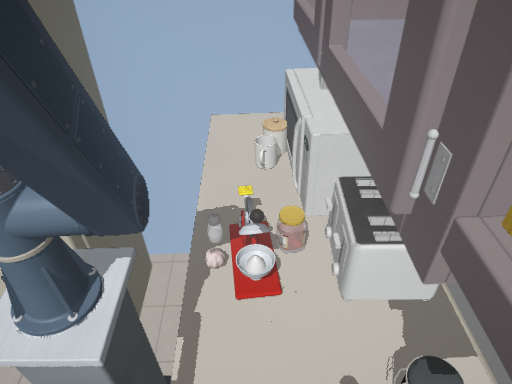

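View pics/t.png

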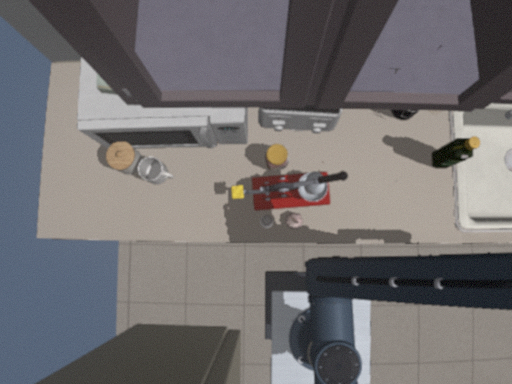

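Side view: the pad is at (246,190), the black grip is seen end-on near (257,215), and the jar is at (291,228). Salt (215,228) and garlic (215,258) stand on the robot side. In the top view the pad is at (238,192) and the grip runs (320,181) to (344,176), which agrees with the networks. Next I fit the press pose.

```bash
cat > fit.py <<'E'
from h import *
from scipy.optimize import least_squares
np.set_printoptions(precision=4,suppress=True)
def pts(v):
    x,y,w,a=v; c,s=np.cos(w),np.sin(w); e=.85-a
    L={"press":(0,0,0),"press_hinge":(0,0,.12),"press_grip":(0,-.165*np.cos(e),.12+.165*np.sin(e)),"press_pad":(0,.14,.1)}
    return {k:np.array([x+c*p[0]-s*p[1],y+s*p[0]+c*p[1],p[2]]) for k,p in L.items()}
def proj(P,X):
    R=np.array(P["rotation"]).T
    return cv2.projectPoints(X.reshape(1,3),cv2.Rodrigues(R)[0],-R@np.array(P["eye"]),np.array(P["mtx"]),np.array(P["distortion"]))[0].ravel()
if __name__=="__main__":
    ob=[]
    for i in range(2):
      for P in(capture("side"),capture("top")):
        for n in ["press","press_hinge","press_grip","press_pad"]:
            r=pinpoint(P,n)
            if r: ob.append((P,n,np.array(r[0]["xy"])*[512,384]))
    f=lambda v:np.concatenate([proj(P,pts(v)[n])-u for P,n,u in ob])
    r=least_squares(f,[.465,.13,0,.1],loss="soft_l1")
    print(r.x); print(np.c_[f(r.x).reshape(-1,2)]); print(pts(r.x)); print(grip_point_offset)
E
python3 fit.py
```

```text
[0.4725 0.131  0.0949 0.1122]
[[-0.2756 -0.3073]
 [ 1.429  -1.3679]
 [-0.1851 -0.8497]
 [-2.1304 -1.9666]
 [-2.3064 -1.393 ]
 [ 0.4989 -2.4562]
 [ 2.665   0.6779]
 [-0.8057  1.3266]
 [ 0.646   2.5727]
 [-0.2606 -0.4463]
 [-1.5675  0.4559]
 [-0.3384  0.4142]
 [-1.2312  1.9094]
 [ 4.3901 -2.341 ]
 [-0.0998 -0.8197]
 [ 3.1879 -1.1694]]
{'press': array([0.4725, 0.131 , 0.    ]), 'press_hinge': array([0.4725, 0.131 , 0.12  ]), 'press_grip': array([0.484 , 0.0095, 0.231 ]), 'press_pad': array([0.4592, 0.2704, 0.1   ])}
0.0187
```

Call:
{"name": "move_arm", "arguments": {
  "increments": [
    [[0, 0, -1], [0, 0, -0.055], 1],
    [[0, 0, -1], [0, 0, -0.055], 1],
    [[0, 0, -1], [0, 0, -0.055], 1],
    [[0, 0, -1], [0, 0, -0.055], 1],
    [[0, 0, -1], [0, 0, -0.055], 1],
    [[0, 0, -1], [0, 0, -0.055], 1],
    [[0, 0, 0], [0, 0, -0.055], 1],
    [[0, 0, 0], [0, 0, -0.055], 1],
    [[0, 0, 0], [0, 0, -0.055], 1],
    [[0, 0, 0], [0, 0, -0.055], 1],
    [[0, 0, 0], [0, 0, -0.055], 1],
    [[0, 0, 0], [0, 0, -0.028], 1]
  ]
}}

```text
time_s: 2.9
position: [0.1527, -0.6059, 0.4025]
tcp_rot: [[-0.007, 1.0, -0.0], [1.0, 0.007, 0.0], [0.0, -0.0, -1.0]]
force: [-0.8, -0.5, 1.1]
opening: 0.169
grasp_force: 0.0
```

Call:
{"name": "move_arm", "arguments": {
  "increments": [
    [[0.6, 1, 0], [0, 0, 0], 1],
    [[0.6, 1, 0], [0, 0, 0], 1],
    [[0.6, 1, 0], [0, 0, 0], 1],
    [[0.6, 1, 0], [0, 0, 0], 1],
    [[0.6, 1, 0], [0, 0, 0], 1],
    [[0.6, 1, 0], [0, 0, 0], 1],
    [[0.6, 1, 0], [0, 0, 0], 1],
    [[0.6, 1, 0], [0, 0, 0], 1],
    [[0.6, 1, 0], [0, 0, 0], 1],
    [[0.6, 1, 0], [0, 0, 0], 1],
    [[1, 0, 0], [0, 0, 0], 1],
    [[1, 0, 0], [0, 0, 0], 1],
    [[1, 0, 0], [0, 0, 0], 1],
    [[1, 0, 0], [0, 0, 0], 1],
    [[1, 0, 0], [0, 0, 0], 1],
    [[1, 0, 0], [0, 0, 0], 1],
    [[1, 0, 0], [0, 0, 0], 1],
    [[1, 0, 0], [0, 0, 0], 1]
  ]
}}

```text
time_s: 4.4
position: [0.4516, -0.184, 0.4026]
tcp_rot: [[-0.001, 1.0, 0.0], [1.0, 0.001, -0.0], [-0.0, 0.0, -1.0]]
force: [0.6, 0.2, 0.3]
opening: 0.004
grasp_force: 0.0
```

Call:
{"name": "move_arm", "arguments": {
  "increments": [
    [[1, 0, 0], [0, 0, 0], 1],
    [[1, 0, 0], [0, 0, 0], 1],
    [[1, 0, 0], [0, 0, 0], 1],
    [[1, 0, 0], [0, 0, 0], 1],
    [[1, 0, 0], [0, 0, 0], 1],
    [[1, 0, 0], [0, 0, 0], 1],
    [[1, 0, 0], [0, 0, 0], 1],
    [[1, 0, 0], [0, 0, 0], 1],
    [[1, 0, 0], [0, 0, 0], 1],
    [[1, 0, 0], [0, 0, 0], 1],
    [[1, 0, 0], [0, 0, 0], 1],
    [[1, 0, 0], [0, 0, 0], 1],
    [[1, 0, 0], [0, 0, 0], 1],
    [[1, 0, 0], [0, 0, 0], 1],
    [[1, 0, 0], [0, 0, 0], 1],
    [[0.3, 0.2, 1], [0, 0, 0], 1],
    [[0, 0, 1], [0, 0, 0], 1],
    [[0, 0, 1], [0, 0, 0], 1],
    [[0, 0, 1], [0, 0, 0], 1],
    [[0, 0, 1], [0, 0, 0], 1]
  ]
}}

```text
time_s: 6.07
position: [0.457, 0.2738, 0.2515]
tcp_rot: [[-0.002, 1.0, 0.001], [1.0, 0.002, 0.0], [0.0, 0.001, -1.0]]
force: [0.9, 0.4, -0.1]
opening: 0.007
grasp_force: 0.0
```

Call:
{"name": "move_arm", "arguments": {
  "increments": [
    [[0, 0, 1], [0, 0, 0], 1],
    [[0, 0, 1], [0, 0, 0], 1],
    [[0, 0, 0.7], [0, 0, 0], 1],
    [[0, 0, 0], [0, 0, 0], 1]
  ]
}}

```text
time_s: 6.4
position: [0.454, 0.2723, 0.1674]
tcp_rot: [[-0.002, 1.0, -0.009], [1.0, 0.002, -0.003], [-0.003, -0.009, -1.0]]
force: [-0.2, 0.1, 0.2]
opening: 0.005
grasp_force: 0.0
```

Run:
```python
from fit import *
S=capture("side");T=capture("top")
cv2.imwrite("pics/b.png",np.hstack([cv2.resize(S["img"][130:310,160:340],(400,400)),cv2.resize(T["img"][120:260,180:360],(400,311)).copy() if 0 else cv2.resize(T["img"][110:270,200:360],(400,400))])[:,:,::-1])
s=read_state();print(s["position"],proj(S,s["position"]),proj(T,s["position"]))
for P in(S,T):print([(np.array(k["xy"])*[512,384],k["confidence"]) for k in pinpoint(P,"press_pad")])
```

```text
[0.4571 0.2735 0.1714] [243.097  167.0681] [234.0093 189.4041]
[(array([247.5008, 189.0048]), 0.51)]
[]
```

View pics/b.png

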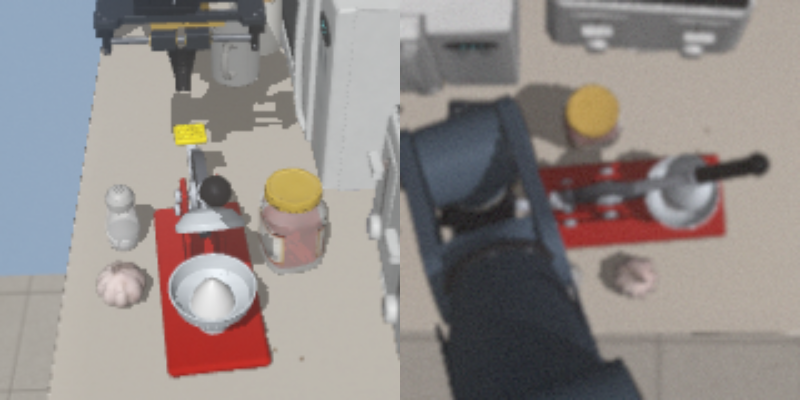

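The closed fingertips (crop 183,88; predicted 243,167 in the image) are above the pad (crop 190,134). I go down.

Call:
{"name": "move_arm", "arguments": {
  "increments": [
    [[-0.05, 0.1, 1], [0, 0, 0], 1],
    [[0, 0, 0.8], [0, 0, 0], 1],
    [[0, 0, 0.3], [0, 0, 0], 1],
    [[0, 0, 0.2], [0, 0, 0], 1],
    [[0, 0, 0.2], [0, 0, 0], 1],
    [[0, 0, 0.1], [0, 0, 0], 1]
  ]
}}

```text
time_s: 7.1
position: [0.4613, 0.2728, 0.0944]
tcp_rot: [[-0.001, 1.0, 0.003], [1.0, 0.001, 0.002], [0.002, 0.003, -1.0]]
force: [0.2, 2.4, 2.7]
opening: 0.004
grasp_force: 1.1
```

Call:
{"name": "move_arm", "arguments": {
  "increments": [
    [[0.05, 0, 0.12], [0, 0, 0], 1],
    [[0.05, 0, 0.12], [0, 0, 0], 1],
    [[0.05, 0, 0.12], [0, 0, 0], 1],
    [[0.05, 0, 0.12], [0, 0, 0], 1]
  ]
}}

```text
time_s: 7.43
position: [0.4607, 0.2782, 0.0793]
tcp_rot: [[-0.002, 1.0, 0.001], [1.0, 0.002, 0.0], [0.0, 0.001, -1.0]]
force: [-0.6, -0.3, 1.4]
opening: 0.007
grasp_force: 0.6
```

Contact is made and the pad is moving. I press on until the stop shows in the force.

Call:
{"name": "move_arm", "arguments": {
  "increments": [
    [[0.04, 0, 0.1], [0, 0, 0], 1],
    [[0.04, 0, 0.1], [0, 0, 0], 1],
    [[0.03, 0, 0.08], [0, 0, 0], 1],
    [[0, 0, 0], [0, 0, 0], 1]
  ]
}}

```text
time_s: 7.77
position: [0.4604, 0.2805, 0.0721]
tcp_rot: [[-0.003, 1.0, 0.0], [1.0, 0.003, -0.002], [-0.002, 0.0, -1.0]]
force: [-1.4, -4.4, 15.9]
opening: 0.005
grasp_force: 6.8
```

The force rises to 16 N, so the pad is on its stop. I hold briefly and retreat upward.

Call:
{"name": "move_arm", "arguments": {
  "increments": [
    [[0, 0, 0], [0, 0, 0], 1],
    [[0, 0, 0], [0, 0, 0], 1],
    [[0, 0, 0], [0, 0, 0], 1],
    [[0, 0, -0.3], [0, 0, 0], 1],
    [[0, 0, -1], [0, 0, 0], 1],
    [[0, 0, -1], [0, 0, 0], 1],
    [[0, 0, -1], [0, 0, 0], 1],
    [[0, 0, -1], [0, 0, 0], 1],
    [[0, 0, -1], [0, 0, 0], 1],
    [[0, 0, -1], [0, 0, 0], 1],
    [[0, 0, -1], [0, 0, 0], 1],
    [[0, 0, -1], [0, 0, 0], 1],
    [[0, 0, -1], [0, 0, 0], 1],
    [[0, 0, 0], [0, 0, 0], 1]
  ]
}}

```text
time_s: 8.93
position: [0.463, 0.2827, 0.3561]
tcp_rot: [[-0.002, 1.0, 0.012], [1.0, 0.002, 0.005], [0.005, 0.012, -1.0]]
force: [-0.1, 0.3, 0.7]
opening: 0.009
grasp_force: 0.0
```

Run:
```python
from fit import *
S=capture("side");T=capture("top")
cv2.imwrite("pics/c.png",np.hstack([cv2.resize(S["img"][130:310,160:340],(400,400)),cv2.resize(T["img"][110:270,200:360],(400,400))])[:,:,::-1])
print(read_state()["position"])
for n in("press_grip","press_pad","press_hinge"):
    for P in(S,T):print(n,[(np.array(k["xy"])*[512,384],k["confidence"]) for k in pinpoint(P,n)])
for v in([.4725,.131,.0949,.11],):
    for P in(S,T): print({k:proj(P,x) for k,x in pts(v).items()})
for dz in (0,.027):
    p=np.array([.459-.095*dz*.4,.2704+.4*dz,.1-dz]);print(proj(S,p))
```

```text
[0.4603 0.2816 0.3508]
press_grip [(array([256.7168, 216.8832]), 0.83)]
press_grip [(array([324.5056, 180.2112]), 0.96)]
press_pad [(array([248.9856, 194.9952]), 0.61)]
press_pad [(array([235.008, 191.616]), 0.65)]
press_hinge [(array([250.112 , 219.1104]), 0.57), (array([254.976 , 250.0992]), 0.22)]
press_hinge []
{'press': array([251.846 , 249.9939]), 'press_hinge': array([250.4285, 216.7539]), 'press_grip': array([255.6112, 216.1677]), 'press_pad': array([244.9708, 188.7358])}
{'press': array([280.7898, 191.5954]), 'press_hinge': array([282.3162, 186.8449]), 'press_grip': array([327.5183, 177.8733]), 'press_pad': array([236.5189, 191.6281])}
[244.8874 188.7323]
[244.8901 193.8658]
```

View pics/c.png

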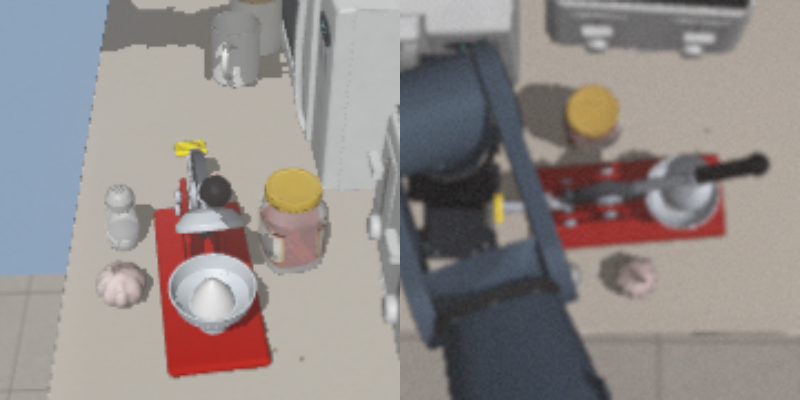

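The pad has moved from crop (190,134) to (190,147) and is tilted, matching the fully pressed prediction (about 5 px lower). The lever is still up and the jars are unmoved. Now over the grip.

Call:
{"name": "move_arm", "arguments": {
  "increments": [
    [[-1, 0.1, 0], [0, 0, 0], 1],
    [[-1, 0.1, 0], [0, 0, 0], 1],
    [[-1, 0.1, 0], [0, 0, 0], 1],
    [[-1, 0.1, 0], [0, 0, 0], 1],
    [[-1, 0.1, 0], [0, 0, 0], 1],
    [[-1, 0.1, 0], [0, 0, 0], 1],
    [[-1, 0.1, 0], [0, 0, 0], 1],
    [[-1, 0.1, 0], [0, 0, 0], 1],
    [[-0.55, 0, 0], [0, 0, 0], 1],
    [[0, 0, 1], [0, 0, 0], 1],
    [[0, 0, 1], [0, 0, 0], 1],
    [[0, 0, 0.8], [0, 0, 0], 1],
    [[0, 0, 0], [0, 0, 0], 1]
  ]
}}

```text
time_s: 10.42
position: [0.4807, 0.0252, 0.2608]
tcp_rot: [[-0.001, 1.0, -0.012], [1.0, 0.001, 0.002], [0.002, -0.012, -1.0]]
force: [-1.0, 0.3, -0.1]
opening: 0.003
grasp_force: 0.0
```

Run:
```python
from fit import *
S=capture("side");T=capture("top")
cv2.imwrite("pics/d.png",np.hstack([cv2.resize(S["img"][130:310,160:340],(400,400)),cv2.resize(T["img"][110:270,240:400],(400,400))])[:,:,::-1])
s=read_state();print(s["position"],s["force"],proj(S,s["position"]),proj(T,s["position"]))
```

```text
[0.4842 0.0249 0.2651] [ 1.0857 -0.2036  0.5649] [255.0748 198.2633] [323.6771 175.8993]
```

View pics/d.png

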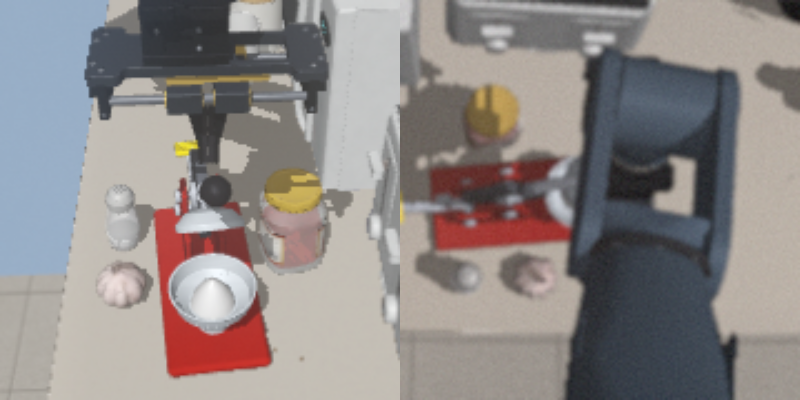

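The fingertips at crop (208,165) are just behind the grip, in line with the ball at (215,190). I start pushing.

Call:
{"name": "move_arm", "arguments": {
  "increments": [
    [[0, 0.1, 0.5], [0, 0, 0], 1],
    [[0, 0, 0.3], [0, 0, 0], 1],
    [[-0.1, 0, 0.2], [0, 0, 0], 1],
    [[-0.15, 0, 0.2], [0, 0, 0], 1],
    [[-0.15, 0, 0.2], [0, 0, 0], 1],
    [[-0.15, 0, 0.2], [0, 0, 0], 1],
    [[-0.15, 0, 0.2], [0, 0, 0], 1]
  ]
}}

```text
time_s: 11.1
position: [0.4883, 0.0033, 0.2118]
tcp_rot: [[-0.001, 1.0, 0.002], [1.0, 0.001, -0.0], [-0.0, 0.002, -1.0]]
force: [1.8, 1.0, 2.1]
opening: 0.007
grasp_force: 1.1
```

Call:
{"name": "move_arm", "arguments": {
  "increments": [
    [[-0.14, 0, 0.25], [0, 0, 0], 1],
    [[-0.14, 0, 0.25], [0, 0, 0], 1],
    [[-0.14, 0, 0.25], [0, 0, 0], 1],
    [[-0.14, 0, 0.25], [0, 0, 0], 1],
    [[-0.12, 0, 0.25], [0, 0, 0], 1],
    [[-0.1, 0, 0.25], [0, 0, 0], 1],
    [[-0.1, 0, 0.25], [0, 0, 0], 1],
    [[-0.1, 0, 0.25], [0, 0, 0], 1]
  ]
}}

```text
time_s: 11.77
position: [0.4869, -0.0256, 0.1507]
tcp_rot: [[-0.002, 1.0, -0.002], [1.0, 0.002, 0.001], [0.001, -0.002, -1.0]]
force: [-0.2, 1.2, 2.4]
opening: 0.002
grasp_force: 1.1
```

Call:
{"name": "move_arm", "arguments": {
  "increments": [
    [[-0.08, 0, 0.2], [0, 0, 0], 1],
    [[-0.05, 0, 0.2], [0, 0, 0], 1],
    [[0, 0, 0.15], [0, 0, 0], 1],
    [[0, 0, 0.1], [0, 0, 0], 1],
    [[0, 0, 0.05], [0, 0, 0], 1],
    [[0, 0, 0], [0, 0, 0], 1]
  ]
}}

```text
time_s: 12.27
position: [0.4876, -0.0298, 0.1308]
tcp_rot: [[-0.002, 1.0, -0.0], [1.0, 0.002, -0.001], [-0.001, -0.0, -1.0]]
force: [-1.0, -1.0, 1.0]
opening: 0.003
grasp_force: 0.6
```

Call:
{"name": "move_arm", "arguments": {
  "increments": [
    [[0, 0, 0.06], [0, 0, 0], 1],
    [[0, 0, 0.06], [0, 0, 0], 1],
    [[0, 0, 0.05], [0, 0, 0], 1],
    [[0, 0, 0], [0, 0, 0], 1]
  ]
}}

```text
time_s: 12.6
position: [0.4878, -0.0298, 0.1297]
tcp_rot: [[-0.003, 1.0, 0.002], [1.0, 0.003, -0.002], [-0.002, 0.002, -1.0]]
force: [-8.9, -0.1, 34.3]
opening: 0.004
grasp_force: 17.1
```

The lever is on its stop: z = 0.130 as expected, 34 N. I hold, then retreat straight up and check.

Call:
{"name": "move_arm", "arguments": {
  "increments": [
    [[0, 0, 0], [0, 0, 0], 1],
    [[0, 0, 0], [0, 0, 0], 1],
    [[0, 0, 0], [0, 0, 0], 1],
    [[0, 0, -0.2], [0, 0, 0], 1],
    [[0, 0, -0.5], [0, 0, 0], 1],
    [[0, 0, -1], [0, 0, 0], 1],
    [[0, 0, -1], [0, 0, 0], 1],
    [[0, 0, -1], [0, 0, 0], 1],
    [[0, 0, -1], [0, 0, 0], 1],
    [[0, 0, -1], [0, 0, 0], 1],
    [[0, 0, -1], [0, 0, 0], 1],
    [[0, 0, 0], [0, 0, 0], 1],
    [[0, 0, 0], [0, 0, 0], 1]
  ]
}}

```text
time_s: 13.68
position: [0.4887, -0.0295, 0.3283]
tcp_rot: [[-0.002, 1.0, 0.005], [1.0, 0.002, -0.001], [-0.001, 0.005, -1.0]]
force: [-0.2, -0.3, -0.4]
opening: 0.008
grasp_force: 0.0
```

Run:
```python
from fit import *
S=capture("side");T=capture("top")
cv2.imwrite("pics/e.png",np.hstack([cv2.resize(S["img"][130:310,160:340],(400,400)),cv2.resize(T["img"][110:270,200:360],(400,400))])[:,:,::-1])
s=read_state();print(s["position"],s["force"])
for a in(.85,.75):print(proj(S,pts([.4725,.131,.095,a])["press_grip"]))
for n in("press_grip","press_pad"):print(n,[(np.array(k["xy"])*[512,384],k["confidence"]) for k in pinpoint(S,n)])
```

```text
[ 0.4869 -0.0291  0.3256] [-0.3904 -0.0159 -0.6439]
[259.3746 269.024 ]
[259.1967 263.5828]
press_grip [(array([258.7136, 271.1808]), 0.77)]
press_pad [(array([247.3984, 194.1888]), 0.46)]
```

View pics/e.png

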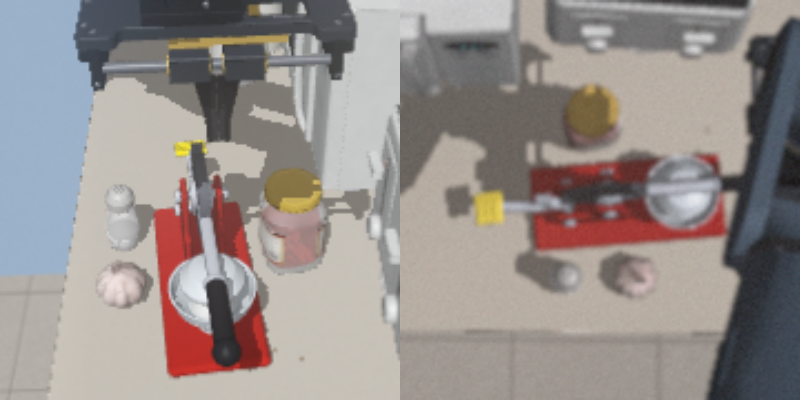

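The lever is down over the bowl (grip at (259,271), level predicts (259,269)). The pad is still low (247,194), the objects are unmoved and the robot is clear.

```bash
python3 -c "
from rig import *
print(hand_in())"
```

```text
the job is handed in; nothing more can be done
None
```

I pressed the release pad fully down, pushed the lever home on its stop and handed the job in at about 14 s of the 43 s; the last picture showed the pawl still out and the jar, shaker, garlic and mug unmoved, but the hand-in returned no verdict.

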